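Show which dessert cup goes where

ROBOT

A 6-joint arm with a two-finger parallel gripper is mounted at the origin on a cart in front of the work surface, level with it; the furniture and walls round the work are solid. World frame = base frame: x ahead of the robot, y to its left, z up, the work surface at z = 0. Lengths are in m, angles in rad, forces in N, time in s.
With the tool pointing down it reaches from about 0.35 to 0.975 m from the base axis. Payload 4.9 kg.
Tool frame: the origin (TCP) lies on the centre line of the jaws, within the pads' length; the fingertips stand 25 mm ahead of it and the grasp point (between the pads) lies 6 mm ahead of it; z points along the fingers, x is the direction in which the jaws open and shut, and the axes are right-handed (so a half turn about z gives the same grasp; the last joint's range is limited). The gripper opens to 85 mm and grips with 20 to 120 N. Pads are 22 mm wide; open, the fingers measure 114 mm over their backs; the gripper's body (76 mm by 85 mm) begins 54 mm behind the grasp point. The pads swing forward as they close: fully open they stand 13 mm farther back than shut.
Start: joints at [1.037, 0.053, 1.613, -0, 1.476, -0.119], TCP at [0.252, 0.572, 0.256] pointing down, gripper open.
Joint ranges: [-3.01, 3.01], [-1.01, 2.22], [0.06, 2.58], [-1.02, 4.17], [0.09, 2.62], [-3.14, 3.14]. Speed limits (rad/s): [2.57, 2.57, 3.14, 3.14, 3.14, 3.14].

INTERFACE

Orientations are given as a unit quaternion [w, x, y, z].
In Python, from station import manip gives the robot as it stands.
- The arm moves only by the tool carry_out, never from a script. Its argument "targets" is a list of rows, each a list of 3 entries, a list of its own where there are three numbers: the shift along the tool's x, y, z in mm, then the turn about the tool's z in degrees, then the closure in counts, from 0 (fully open) to 255 (shut). A call has 1 to 10 rows; each row is the pose to reach, as a shift and turn from the pose measured when the call began, along the tool's axes at that moment; what a row does not reach only later rows make up. A row lasts 1/12 s, in which the tool goes at most 41.7 mm and 7.16 degrees, less where a joint would pass 70% of its speed; a pose out of reach is approached as far as the arm can. A call with a gripper value outside its range is refused whole. The fingers move at their own pace and stop on an object; the grip force is fixed at half the most. Time passes only in rows, so rows that repeat a pose let the fingers close. It gives the time, the measured TCP pose, the force and the opening at its end, in the units of the state.
- manip.get_state(): the state, without advancing time (a new reading comes with each control period).
- manip.read_camera(name): name is "scene" or "side" or "wrist"; returns (picture, depth): 384x512x3 uint8, blue, green, red; 384x512 float32, m along the optical axis (not along the pixel's ray), 0 where there is no reading.
- manip.camera_info(name): a dict with "fx", "fy", "cx", "cy" (pixels), "k1" (the pictures are not rectified: a ray, as slopes to the right and down, at radius r is drawn at 1 + k1 r^2 times it, then the intrinsics apply), "R" (3x3) and "t" (3): a world point X has camera coordinates R X + t; the wrist camera has in their place "hand_eye" (4x4, takes a point from camera to tool coordinates, whose origin is the TCP and whose axes are the tool frame's). Camera axes: x right, y down, z forward; pixel columns grow to the right and rows downward; lengths in m; the calibration is good to about 2 mm. A picture is of the moment at which its call begins: read the wrist's pose just before it. camera_info takes no time and is no camera call.
- manip.hand_in(): hands the job in, once; it reports no verdict.
Trained networks look in the newest picture that a camera, given by its name, has taken for a name from the list of things; names that differ only in an ending like _2 or _b are one class to them, and where a whole thing is asked for, a point or a joint stands for the part that bears it (a point fixed in the world has none). Each returns a list of dicts, best first, with "p" (0 to 1); they miss things now and then, are a little off and sometimes report something else, mostly with a low value. They report only what shows in the picture. A call takes as long as a camera call.
- manip.outline_of(camera, query): "mask" (384x512 bool, what is visible of it) and "uv" ([column, row] in pixels, amid what is visible of it).
- manip.mark_of(camera, query): "uv" ([column, row] in pixels: a listed point, or the origin of a listed thing).
The state is a dict: "time_s": time; "q": joint angles; "qvel": joint speeds; "effort": joint torques, N m; "eef_pos": TCP position; "tool_rot": TCP orientation; "contact_force": force on the tool from outside, world axes, zero at the start; "moment": the same for the moment, N m; "opening": opening from 0.0 (shut) to 1.0 (fully open).
Only numpy, scipy, OpenCV 4.12 (cv2) and the standard library are available. Lean on these libraries where they do the work, as an engineer would, in place of code of your own. Each camera call takes 0.05 s, during which the arm holds its last target. There are 200 camera calls.

TASK

Show a helper which dessert cup still has to go into the cup rack, and where: with the fingertips just above it (a few centimetres), point down at the centre of the one filled cup that stands alone on the worktop and pause there for a good second, then point in the same way at the middle of the rack's one empty place. Touch and move nothing on the way. Finish holding the arm still in that last pose, still pointing at the empty place.

Things in the scene. Friction and masses are not known exactly. Their poses are not given: they have to be found in the camera images.
- rack: flat aluminium cup rack lying on the worktop, 166 x 242 x 12 mm, fixed, with six through-holes of 64 mm in two rows of three (75 mm apart) and a low wire bail handle, 29 mm high, at each short end; origin at the centre of its underside, its long side along its own y. It lies turned by up to 0.25 rad
- place_1 (a point): centre of the rack's near (-x), right (-y) hole (in the rack's own frame), at the rack's upper face, 12 mm above the worktop. A cup stands on the worktop inside each hole but one, its centre within 4 mm of the hole's
- place_2 (a point): centre of the rack's near (-x), middle hole (in the rack's own frame), at the rack's upper face, 12 mm above the worktop. A cup stands on the worktop inside each hole but one, its centre within 4 mm of the hole's
- place_3 (a point): centre of the rack's near (-x), left (+y) hole (in the rack's own frame), at the rack's upper face, 12 mm above the worktop. A cup stands on the worktop inside each hole but one, its centre within 4 mm of the hole's
- place_4 (a point): centre of the rack's far (+x), right (-y) hole (in the rack's own frame), at the rack's upper face, 12 mm above the worktop. A cup stands on the worktop inside each hole but one, its centre within 4 mm of the hole's
- place_5 (a point): centre of the rack's far (+x), middle hole (in the rack's own frame), at the rack's upper face, 12 mm above the worktop. A cup stands on the worktop inside each hole but one, its centre within 4 mm of the hole's
- place_6 (a point): centre of the rack's far (+x), left (+y) hole (in the rack's own frame), at the rack's upper face, 12 mm above the worktop. A cup stands on the worktop inside each hole but one, its centre within 4 mm of the hole's
- cup_a: pleated paper portion cup of set custard, tapered, 59 mm across the rim, 42 to 46 mm tall; origin at the centre of its underside, z up. All six cups are alike; five stand in the rack and one, a different one each time, stands alone on the worktop
- cup_b: pleated paper portion cup of set custard, tapered, 59 mm across the rim, 42 to 46 mm tall; origin at the centre of its underside, z up. All six cups are alike; five stand in the rack and one, a different one each time, stands alone on the worktop
- cup_c: pleated paper portion cup of set custard, tapered, 59 mm across the rim, 42 to 46 mm tall; origin at the centre of its underside, z up. All six cups are alike; five stand in the rack and one, a different one each time, stands alone on the worktop
- cup_d: pleated paper portion cup of set custard, tapered, 59 mm across the rim, 42 to 46 mm tall; origin at the centre of its underside, z up. All six cups are alike; five stand in the rack and one, a different one each time, stands alone on the worktop
- cup_e: pleated paper portion cup of set custard, tapered, 59 mm across the rim, 42 to 46 mm tall; origin at the centre of its underside, z up. All six cups are alike; five stand in the rack and one, a different one each time, stands alone on the worktop
- cup_f: pleated paper portion cup of set custard, tapered, 59 mm across the rim, 42 to 46 mm tall; origin at the centre of its underside, z up. All six cups are alike; five stand in the rack and one, a different one each time, stands alone on the worktop
- cup_sleeve: nested stack of empty paper cups, 60 mm across, 86 mm tall, standing loose behind the work to the right; origin at the centre of its underside. A bystander
- ring_cutter: open steel ring cutter, 55 mm across, 31 mm tall, standing loose on the near side to the right; origin at the centre of its underside. A bystander

How it is judged:
On the way:
1. the fingertips dwell just above the cup that stands outside the rack (grasp point within 25 mm of its centre seen from above and lower than 130 mm above the worktop, for 0.8 s) (height (world z) of the grasp point below 0.13 m and ((horizontal distance between cup_a and rack above 0.14 m and horizontal distance between the grasp point and cup_a below 0.025 m) or (horizontal distance between cup_b and rack above 0.14 m and horizontal distance between the grasp point and cup_b below 0.025 m) or (horizontal distance between cup_c and rack above 0.14 m and horizontal distance between the grasp point and cup_c below 0.025 m) or (horizontal distance between cup_d and rack above 0.14 m and horizontal distance between the grasp point and cup_d below 0.025 m) or (horizontal distance between cup_e and rack above 0.14 m and horizontal distance between the grasp point and cup_e below 0.025 m) or (horizontal distance between cup_f and rack above 0.14 m and horizontal distance between the grasp point and cup_f below 0.025 m))), for 0.8 s.
At the end, for the whole second after the job is handed in: the fingertips stay just above the rack's empty place (grasp point within 25 mm of its centre seen from above and lower than 130 mm above the worktop), touching nothing, and every cup and bystander stands upright within 8 mm of where it began (height (world z) of the grasp point below 0.13 m and ((horizontal distance between the grasp point and place_1 below 0.025 m and horizontal distance between each of cup_a, cup_b, cup_c, cup_d, cup_e, cup_f and place_1 above 0.035 m) or (horizontal distance between the grasp point and place_2 below 0.025 m and horizontal distance between each of cup_a, cup_b, cup_c, cup_d, cup_e, cup_f and place_2 above 0.035 m) or (horizontal distance between the grasp point and place_3 below 0.025 m and horizontal distance between each of cup_a, cup_b, cup_c, cup_d, cup_e, cup_f and place_3 above 0.035 m) or (horizontal distance between the grasp point and place_4 below 0.025 m and horizontal distance between each of cup_a, cup_b, cup_c, cup_d, cup_e, cup_f and place_4 above 0.035 m) or (horizontal distance between the grasp point and place_5 below 0.025 m and horizontal distance between each of cup_a, cup_b, cup_c, cup_d, cup_e, cup_f and place_5 above 0.035 m) or (horizontal distance between the grasp point and place_6 below 0.025 m and horizontal distance between each of cup_a, cup_b, cup_c, cup_d, cup_e, cup_f and place_6 above 0.035 m)) and distance of each of cup_a, cup_b, cup_c, cup_d, cup_e, cup_f, cup_sleeve, ring_cutter from where it was at the start of the episode below 0.008 m and not (contact force between any of the fingers, the arm and anything else above 0.3 N) and angle between each of cup_a, cup_b, cup_c, cup_d, cup_e, cup_f's own z axis and vertical below 0.15 rad); the arm keeps its last pose, push and grip.
It fails at once if the robot touches anything (over 0.3 N) (contact force between any of the fingers, the arm and anything else above 0.3 N).
It fails at once if a cup or bystander is moved or lifted by more than 8 mm (distance of any of cup_a, cup_b, cup_c, cup_d, cup_e, cup_f, cup_sleeve, ring_cutter from where it was at the start of the episode above 0.008 m).
It also fails if it takes over 40 s, if anything falls off the work surface, if the arm or the gripper's body presses on something with over 40 N, if the wrist force passes 120 N, or if a joint passes its speed limit or range.

## Working session

There is one attempt and no reset: what is moved stays moved. The work goes in short steps, Python scripts to look and compute and a tool call to move; the robot and the scene stay as the last step left them, time stands still between calls to the robot, and variables do not carry over. Pictures are saved under pics/ and viewed, about 8 in all and at most 12, crops included, and the job is handed in when it is done.

Besides the shell and the picture viewer there is one more tool, called after "Emit:" as a command line: name --argument value ..., lists and objects as JSON in quotes. carry_out: Moves the arm, as the interface text tells. Its arguments: {"type":"object","properties":{"targets":{"type":"array"}},"required":["targets"]}

```bash
mkdir -p pics; cat > h.py <<'E'
import numpy as np, cv2
from station import manip
def ray(ci,uv):
    u=np.array([(uv[0]-ci["cx"])/ci["fx"],(uv[1]-ci["cy"])/ci["fy"]]); s=u.copy()
    for _ in range(20): s=u/(1+ci["k1"]*(s@s))
    return np.array([s[0],s[1],1.])
def at_z(ci,uv,z):
    R=np.array(ci["R"]);t=np.array(ci["t"]); o=-R.T@t; d=R.T@ray(ci,uv)
    return o+d*(z-o[2])/d[2]
def at_depth(ci,uv,dep):
    R=np.array(ci["R"]);t=np.array(ci["t"]); return R.T@(ray(ci,uv)*dep-t)
E
python3 - <<'E'
from h import *
ims=[]
for c in("scene","side"):
    im,d=manip.read_camera(c); ci=manip.camera_info(c); cv2.imwrite(f"pics/{c}0.png",im)
    print(c,"cam at",-np.array(ci["R"]).T@np.array(ci["t"]))
    for q in("cup_a","rack","cup_sleeve","ring_cutter"):
        for r in manip.outline_of(c,q):
            ys,xs=np.where(r["mask"]); dd=d[r["mask"]]; dd=dd[dd>0]
            print(q,round(r["p"],2),np.round(r["uv"]),len(xs),(xs.min(),xs.max(),ys.min(),ys.max()),at_depth(ci,r["uv"],np.median(dd)).round(3) if len(dd) else None)
    for q in ("rack","cup_a","place_1"):
        for r in manip.mark_of(c,q): print("mark",q,round(r["p"],2),np.round(r["uv"]),at_z(ci,r["uv"],.012 if q=="place_1" else 0).round(3))
s=manip.get_state();print({k:np.round(v,3) for k,v in s.items()})
E
```

```text
scene cam at [ 0.15408738 -0.66791616  0.63534051]
cup_a 0.97 [235. 164.] 384 (np.int64(224), np.int64(246), np.int64(154), np.int64(177)) [0.586 0.128 0.038]
cup_a 0.86 [204. 170.] 376 (np.int64(194), np.int64(215), np.int64(160), np.int64(183)) [0.512 0.139 0.04 ]
cup_a 0.84 [215. 189.] 520 (np.int64(202), np.int64(227), np.int64(178), np.int64(203)) [0.501 0.064 0.038]
cup_a 0.76 [314. 255.] 882 (np.int64(299), np.int64(330), np.int64(239), np.int64(275)) [ 0.567 -0.205  0.036]
cup_a 0.63 [194. 154.] 394 (np.int64(183), np.int64(206), np.int64(145), np.int64(168)) [0.52  0.216 0.039]
cup_a 0.59 [246. 182.] 516 (np.int64(234), np.int64(259), np.int64(171), np.int64(195)) [0.574 0.057 0.036]
rack 0.32 [229. 184.] 1879 (np.int64(173), np.int64(273), np.int64(143), np.int64(213)) [0.55  0.094 0.016]
cup_sleeve 0.8 [358. 208.] 1194 (np.int64(344), np.int64(374), np.int64(187), np.int64(235)) [ 0.707 -0.162  0.061]
ring_cutter 0.87 [254. 268.] 662 (np.int64(241), np.int64(270), np.int64(257), np.int64(288)) [ 0.463 -0.168  0.023]
ring_cutter 0.75 [233. 183.] 1779 (np.int64(174), np.int6
[... 2096 characters left out ...]
9. 160.] [0.594 0.21  0.012]
mark place_1 0.77 [215. 161.] [0.519 0.221 0.012]
mark place_1 0.62 [217. 190.] [0.502 0.084 0.012]
mark place_1 0.62 [241. 173.] [0.587 0.141 0.012]
mark place_1 0.57 [215. 177.] [0.506 0.143 0.012]
{'time_s': np.float64(0.8), 'q': array([ 1.037,  0.053,  1.613, -0.   ,  1.476, -0.119]), 'qvel': array([ 0.001,  0.001, -0.002, -0.   , -0.   , -0.001]), 'effort': array([ 1.0000e-03, -3.9362e+01, -3.7045e+01, -0.0000e+00,  0.0000e+00,
        0.0000e+00]), 'eef_pos': array([0.252, 0.572, 0.256]), 'tool_rot': array([0.   , 0.838, 0.546, 0.   ]), 'contact_force': array([-0.023, -1.133, -0.235]), 'moment': array([-0.059,  0.   , -0.049]), 'opening': np.float64(1.002)}
```

```bash
python3 - <<'E'
import cv2
im=cv2.imread("pics/scene0.png"); cv2.imwrite("pics/crop1.png",cv2.resize(im[110:310,130:400],None,fx=2.9,fy=2.9,interpolation=cv2.INTER_CUBIC))
E
```

```text
(no output)
```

View pics/scene0.png

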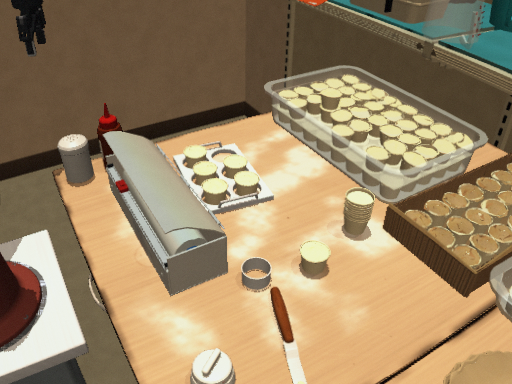

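View pics/crop1.png

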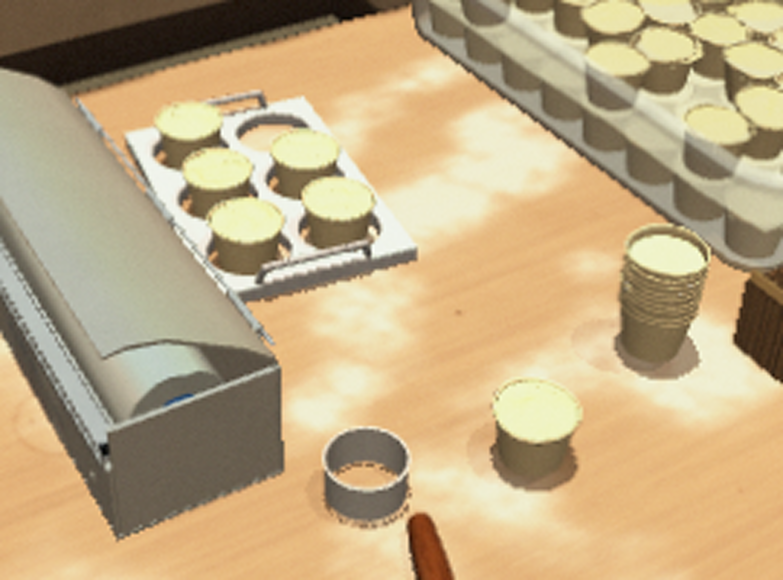

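View pics/side0.png

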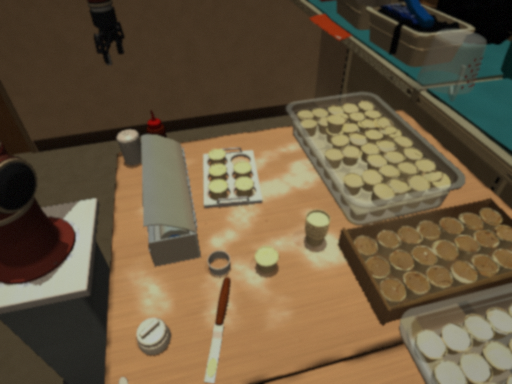

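```bash
cat >> h.py <<'E'
def cloud(ci,d):
    v,u=np.mgrid[0:384,0:512]
    p=np.stack([(u-ci["cx"])/ci["fx"],(v-ci["cy"])/ci["fy"]],-1); s=p.copy()
    for _ in range(20): s=p/(1+ci["k1"]*(s**2).sum(-1,keepdims=True))
    P=np.concatenate([s,np.ones(d.shape+(1,))],-1)*d[...,None]
    return (P-np.array(ci["t"]))@np.array(ci["R"])
E
python3 - <<'E'
from h import *
for c in("scene","side"):
    im,d=manip.read_camera(c); ci=manip.camera_info(c); P=cloud(ci,d)
    pts=[]
    for r in manip.outline_of(c,"cup_a"):
        m=r["mask"]&(d>0)
        if m.sum()>1000: continue
        Q=P[m]; zt=np.percentile(Q[:,2],90); T=Q[Q[:,2]>zt-.007]
        cen=(T[:,:2].max(0)+T[:,:2].min(0))/2
        print(c,round(r["p"],2),np.round(r["uv"]),"zt",zt.round(3),"mean",T.mean(0).round(3),"mid",cen.round(3),"ext",np.ptp(T[:,:2],axis=0).round(3))
        if T[:,1].mean()>0: pts.append(T[:,:2].mean(0))
    pts=np.array(pts)
    # grid fit
    from scipy.optimize import least_squares
    G=np.array([(i,j) for i in(-.0375,.0375) for j in(-.075,0,.075)])
    def W(p): a=p[2];return p[:2]+G@np.array([[np.cos(a),np.sin(a)],[-np.sin(a),np.cos(a)]])
    f=lambda p:np.array([np.linalg.norm(W(p)-q,axis=1).min() for q in pts])
    best=min((least_squares(f,[x,.134,a]) for a in(-.2,-.1,0,.1,.2) for x in(.54,.56)),key=lambda r:r.cost)
    print("fit",best.x.round(3),f(best.x).round(3)); print(W(best.x).round(3))
    # height map
    H={}
    ok=(d>0)
    Q=P[ok]; 
    print("heights 5cm cells (cm), rows x .15...1.0, cols y .75..-.4")
    for x in np.arange(.1,1.0,.05):
        print(f"{x:.2f}",*[f"{100*np.percentile(z,99):4.0f}" if len(z:=Q[(Q[:,0]>=x)&(Q[:,0]<x+.05)&(Q[:,1]>=y)&(Q[:,1]<y+.05),2])>3 else "   ." for y in np.arange(.7,-.4,-.05)])
E
```

```text
scene 0.93 [213. 192.] zt 0.045 mean [0.503 0.069 0.043] mid [0.503 0.072] ext [0.057 0.06 ]
scene 0.92 [233. 165.] zt 0.044 mean [0.588 0.133 0.042] mid [0.587 0.123] ext [0.062 0.089]
scene 0.79 [244. 184.] zt 0.043 mean [0.578 0.061 0.041] mid [0.578 0.063] ext [0.058 0.062]
scene 0.77 [204. 170.] zt 0.044 mean [0.514 0.143 0.042] mid [0.515 0.137] ext [0.059 0.079]
scene 0.75 [311. 254.] zt 0.042 mean [ 0.571 -0.202  0.041] mid [ 0.572 -0.202] ext [0.057 0.061]
scene 0.61 [194. 155.] zt 0.045 mean [0.525 0.22  0.043] mid [0.526 0.223] ext [0.055 0.062]
fit [ 0.551  0.139 -0.14 ] [0.001 0.001 0.002 0.001 0.001]
[[0.503 0.07 ]
 [0.514 0.144]
 [0.524 0.218]
 [0.577 0.059]
 [0.588 0.134]
 [0.598 0.208]]
heights 5cm cells (cm), rows x .15...1.0, cols y .75..-.4
0.10  -75  -75  -75  -75  -75  -75  -75  -75  -75  -75    .    0    0    0    1    1    0    0    0    .    .    .
0.15  -75  -75  -75  -75  -75  -75  -75  -75  -75  -75  -75    .    0   -0   -0   -0   -0    .   -0   -0    .    .
0.20  -75  -75  -75   38   38   31  -75    0   11   10    0    0    0    0    0    0    0    0    0
[... 3875 characters left out ...]
    0    0
0.70    .    .    .    .    .    .    .    0    0    0    0    0    0    0    0    0    0    9    8    0    0    0
0.75    .    .    .    .    .    .    .    0   11   11   11   11   11   11   11   11   11   11    6    7    7    7
0.80    .    .    .    .    .    .    .   11   11   11   11   11   11   11   11   11   11   11   11    5    5    5
0.85    .    .    .    .    .    .    .   11   11    9   13   13    9    9    9    9    9    9   11    6    5    5
0.90    .    .    .    .    .    .    .   11   10    9   13   13    9    9    9   10    9    9   11    6    5    5
0.95   31    .    .   32   32   32   32   32   44   45   46   47   31   31   31   32   31   31   31   31   31   31
```

Emit:
carry_out --targets '[[[-14, 14, 0], 0, 255], [[-40, 42, 0], 0, 255], [[-66, 70, 0], 0, 255], [[-92, 98, 0], 0, 255], [[-120, 126, 0], 0, 255], [[-150, 156, 0], 0, 255], [[-180, 187, 0], 0, 255], [[-208, 217, 0], 0, 255], [[-232, 242, 0], 0, 255], [[-242, 253, 0], 0, 255]]'

```text
time_s: 1.83
eef_pos: [0.387, 0.2452, 0.2566]
tool_rot: [0.001, 0.839, 0.545, 0.0]
contact_force: [-0.3, 0.2, -0.0]
opening: -0.0
```

```bash
cat > go.py <<'E'
import sys
from h import *
from scipy.spatial.transform import Rotation as Ro
s=manip.get_state(); w,x,y,z=s["tool_rot"]; R=Ro.from_quat([x,y,z,w]).as_matrix(); p=np.array(s["eef_pos"])
print(s["time_s"],p.round(4),"open",s["opening"],"F",np.round(s["contact_force"],2),"toolz",R[:,2].round(3))
for n,g in(("cup",[.571,-.202,.115]),("place",[.600,.207,.115])): print(n,(1000*R.T@(np.array(g)-p)).round(1))
E
python3 go.py
```

```text
1.8333 [0.387  0.2452 0.2566] open -0.00024400084212657772 F [-0.25  0.15 -0.01] toolz [ 0.001 -0.001 -1.   ]
cup [-333.8  349.6  142.3]
place [ 51.7 210.  141.9]
```

Emit:
carry_out --targets '[[[-16, 17, 0], 0, 255], [[-42, 44, 0], 0, 255], [[-70, 73, 0], 0, 255], [[-98, 102, 0], 0, 255], [[-126, 132, 0], 0, 255], [[-154, 161, 0], 0, 255], [[-182, 190, 0], 0, 255], [[-208, 218, 0], 0, 255], [[-232, 243, 0], 0, 255], [[-245, 256, 0], 0, 255]]'

```text
time_s: 2.67
eef_pos: [0.5222, -0.0861, 0.2572]
tool_rot: [0.001, 0.839, 0.544, 0.0]
contact_force: [-0.7, 0.3, 0.2]
opening: 0.0
```

```bash
python3 go.py
```

```text
2.6667 [ 0.5222 -0.0861  0.2572] open 8.95153686778158e-05 F [-0.72  0.27  0.18] toolz [ 0.002 -0.002 -1.   ]
cup [-85.6  91.6 142.5]
place [299.4 -49.2 141.8]
```

Now above the lone cup, staying high, then a wrist-camera check.

Emit:
carry_out --targets '[[[-20, 21, 0], 0, 255], [[-44, 47, 0], 0, 255], [[-68, 73, 0], 0, 255], [[-86, 92, 10], 0, 255], [[-86, 92, 30], 0, 255], [[-86, 92, 50], 0, 255], [[-86, 92, 60], 0, 255], [[-86, 92, 60], 0, 255]]'

```text
time_s: 3.33
eef_pos: [0.5694, -0.2016, 0.194]
tool_rot: [-0.001, 0.839, 0.544, -0.001]
contact_force: [-0.3, 1.4, -0.9]
opening: 0.0
```

```bash
python3 go.py; python3 - <<'E'
from h import *
from scipy.spatial.transform import Rotation as Ro
s=manip.get_state(); w,x,y,z=s["tool_rot"]; R=Ro.from_quat([x,y,z,w]).as_matrix(); p=np.array(s["eef_pos"])
im,d=manip.read_camera("wrist"); ci=dict(manip.camera_info("wrist")); H=np.array(ci["hand_eye"])
T=np.eye(4);T[:3,:3]=R;T[:3,3]=p; C=np.linalg.inv(T@H); ci["R"]=C[:3,:3]; ci["t"]=C[:3,3]
P=cloud(ci,d); cv2.imwrite("pics/w1.png",im)
for r in manip.outline_of("wrist","cup_a"):
    Q=P[r["mask"]&(d>0)]; zt=np.percentile(Q[:,2],90); t=Q[Q[:,2]>zt-.007]
    print(round(r["p"],2),np.round(r["uv"]),t.mean(0).round(3),((t.max(0)+t.min(0))/2).round(3),np.ptp(t,axis=0).round(3))
im,d=manip.read_camera("side"); cv2.imwrite("pics/s1.png",im)
E
```

```text
3.3333 [ 0.5694 -0.2016  0.194 ] open 0.0004357076491896249 F [-0.26  1.39 -0.85] toolz [-0.004  0.001 -1.   ]
cup [ 0.3  1.9 79. ]
place [ 385.4 -139.    79.1]
0.8 [508.  67.] [0.574 0.04  0.015] [0.575 0.042 0.017] [0.03  0.011 0.012]
0.58 [248. 187.] [ 0.572 -0.202  0.04 ] [ 0.572 -0.202  0.04 ] [0.057 0.059 0.007]
```

View pics/w1.png

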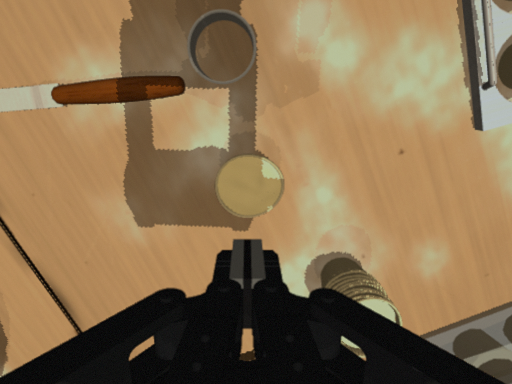

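View pics/s1.png

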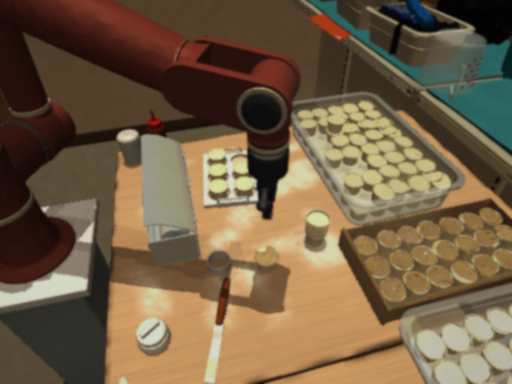

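The wrist view shows the lone cup at (250,186), at (0.572, -0.202), which agrees with the other two cameras. The side view shows the arm well clear of everything. I'll lower and dwell.

Emit:
carry_out --targets '[[[0, 2, 15], 0, 255], [[0, 2, 35], 0, 255], [[0, 2, 55], 0, 255], [[0, 2, 70], 0, 255], [[0, 2, 79], 0, 255], [[0, 2, 79], 0, 255], [[0, 2, 79], 0, 255], [[0, 2, 79], 0, 255], [[0, 2, 79], 0, 255], [[0, 2, 79], 0, 255]]'

```text
time_s: 4.32
eef_pos: [0.5744, -0.2037, 0.1213]
tool_rot: [0.003, 0.839, 0.544, 0.001]
contact_force: [0.4, 1.0, 0.2]
opening: 0.003
```

Emit:
carry_out --targets '[[[0, 0, 0], 0, 255], [[0, 0, 0], 0, 255], [[0, 0, 0], 0, 255], [[0, 0, 0], 0, 255], [[0, 0, 0], 0, 255], [[0, 0, 0], 0, 255], [[0, 0, 0], 0, 255], [[0, 0, 0], 0, 255], [[0, 0, 0], 0, 255], [[0, 0, 0], 0, 255]]'

```text
time_s: 5.15
eef_pos: [0.5744, -0.2037, 0.1213]
tool_rot: [0.003, 0.839, 0.544, 0.001]
contact_force: [-0.4, 0.4, 0.1]
opening: 0.002
```

```bash
python3 go.py
```

```text
5.15 [ 0.5744 -0.2037  0.1213] open 0.0024815299004452697 F [-0.44  0.42  0.07] toolz [ 0.006 -0.004 -1.   ]
cup [ 0.1 -3.9  6.2]
place [ 385.3 -144.5    4.8]
```

Emit:
carry_out --targets '[[[0, -4, 6], 0, 255], [[0, -4, 10], 0, 255], [[0, -4, 10], 0, 255], [[0, -4, 10], 0, 255], [[0, -4, 10], 0, 255], [[0, -4, 10], 0, 255], [[0, -4, 10], 0, 255], [[0, -4, 10], 0, 255], [[0, -4, 10], 0, 255], [[0, -4, 10], 0, 255]]'

```text
time_s: 5.98
eef_pos: [0.5709, -0.2021, 0.1114]
tool_rot: [0.003, 0.839, 0.544, 0.001]
contact_force: [-0.6, 0.7, -0.3]
opening: 0.002
```

Emit:
carry_out --targets '[[[0, 0, 0], 0, 255], [[0, 0, 0], 0, 255], [[0, 0, 0], 0, 255], [[0, 0, 0], 0, 255], [[0, 0, 0], 0, 255], [[0, 0, -20], 0, 255], [[0, 0, -50], 0, 255], [[0, 0, -85], 0, 255], [[0, 0, -110], 0, 255], [[0, 0, -120], 0, 255]]'

```text
time_s: 6.82
eef_pos: [0.5721, -0.2025, 0.2369]
tool_rot: [0.007, 0.839, 0.544, 0.003]
contact_force: [0.2, -0.6, 0.3]
opening: 0.003
```

```bash
python3 go.py
```

```text
6.8167 [ 0.5721 -0.2025  0.2369] open 0.002716410369211748 F [ 0.23 -0.63  0.27] toolz [ 0.013 -0.008 -1.   ]
cup [  0.2  -3.  121.8]
place [ 385.4 -143.6  119.1]
```

Emit:
carry_out --targets '[[[18, -7, 0], 0, 255], [[50, -19, 0], 0, 255], [[85, -32, 0], 0, 255], [[120, -45, 0], 0, 255], [[155, -58, 0], 0, 255], [[190, -71, 0], 0, 255], [[225, -84, 0], 0, 255], [[255, -95, 0], 0, 255], [[280, -105, 0], 0, 255], [[290, -108, 0], 0, 255]]'

```text
time_s: 7.65
eef_pos: [0.5911, 0.1096, 0.2333]
tool_rot: [0.006, 0.838, 0.545, 0.003]
contact_force: [0.1, 0.2, -0.9]
opening: -0.0
```

Emit:
carry_out --targets '[[[15, -6, 0], 0, 255], [[40, -15, 0], 0, 255], [[65, -24, 0], 0, 255], [[85, -32, 0], 0, 255], [[95, -36, 0], 0, 255], [[95, -36, 10], 0, 255], [[95, -36, 25], 0, 255], [[95, -36, 35], 0, 255], [[95, -36, 40], 0, 255], [[95, -36, 40], 0, 255]]'

```text
time_s: 8.48
eef_pos: [0.5958, 0.2092, 0.1892]
tool_rot: [0.005, 0.839, 0.545, 0.0]
contact_force: [0.2, -0.1, 0.2]
opening: 0.0
```

```bash
python3 go.py; python3 - <<'E'
from h import *
from scipy.spatial.transform import Rotation as Ro
s=manip.get_state(); w,x,y,z=s["tool_rot"]; R=Ro.from_quat([x,y,z,w]).as_matrix(); p=np.array(s["eef_pos"])
im,d=manip.read_camera("wrist"); ci=dict(manip.camera_info("wrist")); H=np.array(ci["hand_eye"])
T=np.eye(4);T[:3,:3]=R;T[:3,3]=p; C=np.linalg.inv(T@H); ci["R"]=C[:3,:3]; ci["t"]=C[:3,3]
P=cloud(ci,d)
for r in manip.outline_of("wrist","cup_a"):
    Q=P[r["mask"]&(d>0)]; zt=np.percentile(Q[:,2],90); t=Q[Q[:,2]>zt-.007]
    print(round(r["p"],2),np.round(r["uv"]),t.mean(0).round(3),np.ptp(t,axis=0).round(3))
for r in manip.mark_of("wrist","place_1"): print("place",round(r["p"],2),np.round(r["uv"]),at_z(ci,r["uv"],.012).round(3))
for n,X,col in(("t",[.600,.207,.012],(0,0,255)),):
    c=np.array(ci["R"])@X+ci["t"]; a=c[:2]/c[2]; a=a*(1+ci["k1"]*(a@a)); cv2.circle(im,(int(a[0]*ci["fx"]+ci["cx"]),int(a[1]*ci["fy"]+ci["cy"])),4,col,-1)
cv2.imwrite("pics/w2.png",im)
E
```

```text
8.4833 [0.5958 0.2092 0.1892] open 0.0003394999595025017 F [ 0.22 -0.14  0.21] toolz [ 0.006 -0.008 -1.   ]
cup [-385.3  144.    77.4]
place [ 0.1  4.1 74.3]
0.98 [168. 209.] [0.59  0.137 0.041] [0.057 0.059 0.007]
0.95 [134. 124.] [0.516 0.145 0.041] [0.057 0.059 0.009]
0.93 [229.  97.] [0.526 0.222 0.042] [0.056 0.059 0.008]
0.67 [ 92. 227.] [0.579 0.063 0.04 ] [0.056 0.06  0.01 ]
0.61 [ 53. 148.] [0.504 0.073 0.042] [0.058 0.059 0.009]
place 0.68 [ 16. 375.] [ 0.707 -0.136  0.012]
```

View pics/w2.png

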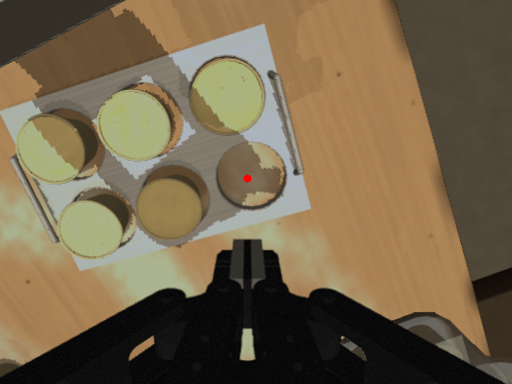

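The wrist view shows the empty place at (251,175), about 4 px from my projected point (247,179). That puts it at about (0.598, 0.210), so I'm already within about 3 mm. I'll go down and hold.

Emit:
carry_out --targets '[[[0, 0, 15], 0, 255], [[0, 0, 35], 0, 255], [[0, 0, 55], 0, 255], [[0, 0, 72], 0, 255], [[0, 0, 82], 0, 255], [[0, 0, 82], 0, 255], [[0, 0, 82], 0, 255], [[0, 0, 82], 0, 255], [[0, 0, 82], 0, 255], [[0, 0, 82], 0, 255]]'

```text
time_s: 9.47
eef_pos: [0.5993, 0.2099, 0.1125]
tool_rot: [0.006, 0.838, 0.545, 0.004]
contact_force: [0.7, -0.4, 0.4]
opening: 0.003
```

```bash
python3 go.py; python3 - <<'E'
from h import *
im,d=manip.read_camera("scene"); ci=manip.camera_info("scene"); P=cloud(ci,d)
for q in("cup_a","cup_sleeve","ring_cutter"):
  for r in manip.outline_of("scene",q):
    m=r["mask"]&(d>0)
    if m.sum()>1300: continue
    Q=P[m]; zt=np.percentile(Q[:,2],90); t=Q[Q[:,2]>zt-.007]; print(q,round(r["p"],2),t.mean(0).round(3))
cv2.imwrite("pics/sc2.png",cv2.resize(im[60:310,110:410],None,fx=2.4,fy=2.4))
E
```

```text
9.4667 [0.5993 0.2099 0.1125] open 0.002524946439013211 F [ 0.71 -0.37  0.36] toolz [ 0.014 -0.006 -1.   ]
cup [-387.8  141.5   -0.4]
place [-2.3  1.9 -2.4]
cup_a 0.94 [ 0.571 -0.202  0.041]
cup_a 0.84 [0.502 0.07  0.043]
cup_a 0.82 [0.577 0.061 0.041]
cup_a 0.8 [0.514 0.144 0.042]
cup_a 0.78 [0.588 0.134 0.042]
cup_a 0.7 [0.524 0.22  0.043]
cup_a 0.55 [ 0.462 -0.174  0.028]
cup_sleeve 0.96 [ 0.715 -0.155  0.08 ]
cup_sleeve 0.65 [0.588 0.135 0.042]
ring_cutter 0.95 [ 0.461 -0.173  0.029]
```

View pics/sc2.png

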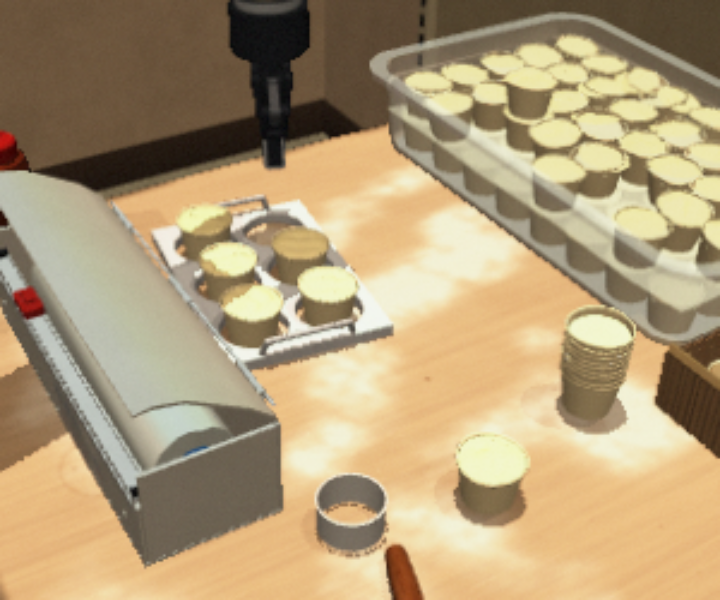

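The scene view shows the fingertips at (272,165) in the crop, hovering over the empty hole at (272,225). Every object is where it began. I'll hold briefly so the arm is still, then hand in.

Emit:
carry_out --targets '[[[0, 0, 0], 0, 255], [[0, 0, 0], 0, 255], [[0, 0, 0], 0, 255], [[0, 0, 0], 0, 255], [[0, 0, 0], 0, 255], [[0, 0, 0], 0, 255]]'

```text
time_s: 10.17
eef_pos: [0.5986, 0.2097, 0.1114]
tool_rot: [0.006, 0.838, 0.545, 0.003]
contact_force: [-0.4, -0.7, 0.2]
opening: 0.0
```

```bash
python3 go.py; python3 -c "
from station import manip
print(manip.get_state()['qvel']); print(manip.hand_in())"
```

```text
10.1667 [0.5986 0.2097 0.1114] open 0.0002554996149479679 F [-0.36 -0.66  0.2 ] toolz [ 0.012 -0.006 -1.   ]
cup [-387.4  142.    -1.3]
place [-1.9  2.4 -3.5]
[-1.83895566e-04  1.03278347e-04 -1.92642868e-04  3.63089881e-04
  1.88651343e-05  8.42102759e-05]
the job is handed in; nothing more can be done
None
```

With the gripper shut, I pointed down at the lone cup at (0.571, -0.202) for about 2 s, with the grasp point 105–115 mm above the worktop. I then pointed at the rack's empty place, place_6 (far left), and handed in at about 10.2 s with the arm still there.

- **Final pose:** the tool stands at (0.599, 0.210) with the grasp point about 105 mm up. My estimates of the hole's centre are (0.600, 0.207) from the grid fit and about (0.598, 0.210) from the wrist picture, so they differ by about 4 mm. The pose is within about 3 mm of both.
- **Nothing moved:** in the last scene picture all six cups were within about 2 mm of where they began. The ring cutter and cup sleeve look unmoved, but I compared those only by eye.
- **Force readings:** they stayed within about ±1.4 N. That is the same size as before the first move, so they can't by themselves confirm the 0.3 N limit. The clearances can: the fingertips stayed about 40 mm above the cups.
- **Disagreements:**
  - The first stop over the cup was 6 mm higher than commanded, so I lowered it during the dwell.
  - The tool is tilted by about 0.013 rad from vertical.
  - The network's mark for the places was wrong in the wrist view, so I did not use it.

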